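# Weigh the caddy of worn tool bits on the spring hand scale and sort it by weight

### The job

Take the spring hand scale from its forked stand, catch its hook under the orange wire handle of the grey caddy of worn tool bits, and gently raise it until the caddy hangs free about a finger's width (some 15 mm) above the open bench; hold it still there for two seconds and read the weight. If the caddy weighs more than 450 g it is full: set it down gently and upright in the yellow tray for collection; if it weighs less, set it down just as gently in the black tray; then unhook the scale and hang it back in its stand. Keep the gripper itself off the caddy, never strain the scale beyond its 10 newton capacity, and leave the other things on the bench where they are.

Things in the scene. Friction and masses are not known exactly. Their poses are not given: they have to be found in the camera images.
- scale: spring hand scale hanging upright in the stand. Origin: centre of the underside of its black flange, 40 (x) x 52 (y) x 5 mm, which rests on the fork; z up. Below the flange an aluminium barrel 26 mm across and 62 mm long, then a rod with a steel hook that lies in the scale's x-z plane, open side to +x. Mass 0.19 kg, capacity 10 N
- scale_grip (a point): middle of the scale's orange grip, on the axis 28 mm above the scale's origin; the grip is a block 18 mm (x) x 64 mm (y), from 5 to 46 mm above the origin
- hook_seat (a point): lowest point of the inside of the hook's bowl, on the scale's axis, 100 mm below the scale's origin while unloaded (hook's outside 6 mm lower). It moves down with the rod: the rod stays in up to a pull of about 0.5 N, then slides straight out 11 mm per newton (spring 90 N/m), 75 mm at most, and springs back in when unloaded
- hook_tip (a point): upper end of the hook's tip (6 mm wire), 13 mm from the axis on the scale's +x side, 88 mm below the scale's origin. A wire enters from +x through the gap between the tip and the barrel's lower end (62 mm below the origin) until it meets the back of the hook (inside about 9 mm behind the axis), then drops into the bowl
- stand: blue forked stand on a dark foot 130 x 110 mm, fixed; origin on the bench below the seat. Two level arms, tops 140 mm up, with a 34 mm slot between them, open to the stand's -x; they reach from 36 mm on the -x side to a post on the +x side (slot ends 20 mm past the seat). Lips 4 mm high and thick at the open ends. Raise the scale 10 mm or more, then draw it out to -x
- stand_seat (a point): seat of the fork: middle of the slot at the top of the arms. The scale's origin belongs here, its yaw about the stand's
- caddy: grey plastic caddy, 90 x 90 mm, 60 mm high, filled with worn tool bits up to 55 mm, with a stiff, fixed, upright handle of orange 5 mm wire that arches in the caddy's y-z plane, 97 mm wide, crest at 115 mm. Origin: centre of its underside; z up. Mass unknown, 0.25 to 0.65 kg; it hangs level when hooked at the crest
- bail_top (a point): crest of the caddy's wire handle, on the wire's centre line, 115 mm above the caddy's underside; the wire runs along the caddy's y there, so the hook must come in along the caddy's x
- tray_full: yellow tray, 150 x 150 mm outside, 142 mm inside, floor 4 mm thick, rim 8 mm high, fixed, empty; origin at the centre of its underside; for a caddy of more than 450 g (4.4 N)
- tray_light: black tray, 150 x 150 mm outside, 142 mm inside, floor 4 mm thick, rim 8 mm high, fixed, empty; origin at the centre of its underside; for a caddy of less than 450 g (4.4 N)
- bit_plain: bystander: plain square steel tool bit, 100 x 12 x 12 mm, origin at its underside
- bit_red: bystander: red square tool bit, 110 x 12 x 12 mm, origin at its underside
- box_a: bystander: blue plastic box, 85 x 28 x 28 mm, origin at its underside
- box_b: bystander: blue plastic box, 85 x 28 x 28 mm, origin at its underside
- holder: bystander: quick-change tool holder block, 50 x 90 x 60 mm with a blue crown and a screw up to 114 mm, origin at its underside
- collet: bystander: steel collet standing, 33 mm across, 46 mm high, origin at its underside
- grease: bystander: green tin, 52 mm across, 70 mm high, origin at its underside
Not all that is in view belongs to the job. Leave any green or white look-alike of the scale alone.

How it is judged:
By the outcome, as a careful person would: the job done as asked, in the order asked, and still so for the second after the job is handed in, with the robot touching nothing.
It also fails if it takes over 72 s, if anything falls off the work surface, if the arm or the gripper's body presses on something with over 40 N, if the wrist force passes 120 N, or if a joint passes its speed limit or range.

### The arm

A 7-joint arm with a two-finger parallel gripper is mounted at the origin on the work surface. World frame = base frame: x ahead of the robot, y to its left, z up, the work surface at z = 0. Lengths are in m, angles in rad, forces in N, time in s.
With the tool pointing down it reaches from about 0.425 to 0.95 m from the base axis. Payload 4.7 kg.
Tool frame: the origin (TCP) lies midway between the tips of the shut fingers; the grasp point (between the pads) lies 19 mm behind it; z points along the fingers, y is the line along which they close (so a half turn about z gives the same grasp; the last joint's range is limited). The gripper opens to 85 mm and grips with 20 to 120 N. Pads are 22 mm wide; open, the fingers measure 114 mm over their backs; the gripper's body (76 mm by 85 mm) begins 54 mm behind the grasp point. The pads swing forward as they close: fully open they stand 13 mm farther back than shut.
Start: joints at [1.269, 0.469, -0.049, 1.532, 0.024, 1.141, -0.082], TCP at [0.182, -0.65, 0.231] pointing down, gripper open.
Joint ranges: [-2.59, 2.59], [-0.33, 1.99], [-1.39, 1.29], [0.1, 2.45], [-1.04, 4.18], [0.21, 1.99], [-2.66, 2.66]. Speed limits (rad/s): [2.57, 2.57, 3.14, 3.14, 3.14, 3.14, 3.14].

### API

Orientations are given as [roll, pitch, yaw] about the fixed x, y, z axes, in that order (R = Rz(yaw) Ry(pitch) Rx(roll)).
In Python, from station import r, vision gives the robot as it stands. The module is installed in compiled form; this text tells all that it offers.
- The arm moves only by the tool arm_command, never from a script. Its argument "rows" is one flat list of numbers, 4 for each row, row after row: the shift along the tool's x, y, z in mm, then the turn about the tool's z in degrees. A call has 1 to 5 rows; each row shifts and turns the commanded pose from where the row before left it, along the tool's axes as they then stand; what a row does not reach is not made up. A row lasts 1/10 s, in which the tool goes at most 50 mm and 8.59 degrees, less where a joint would pass 70% of its speed; a pose out of reach is approached as far as the arm can. A call with a gripper value outside its range is refused whole. "claw" is the opening in per cent of the stroke, from 0 (shut) to 100 (fully open), set as the call begins (left out, the last holds). The fingers move at their own pace and stop on an object; "force" is the grip in N (left out, the last holds). Time passes only in rows, so rows that do not move let the fingers close. It gives the time, the measured TCP pose, the force, the opening and the grip force at its end, in the units of the state.
- r.get_state(): the state, without advancing time (a new reading comes with each control period).
- vision.snapshot(name): name is "side" or "top" or "wrist"; returns a dict with "pixels" (420x560x3 uint8, red, green, blue), "fx", "fy", "cx", "cy" (pixels), "k1" (the pictures are not rectified: a ray, as slopes to the right and down, at radius r is drawn at 1 + k1 r^2 times it, then the intrinsics apply), "eye" and "attitude" of the camera in the world; the wrist camera has in their place "tool_from_camera" (4x4, takes a point from camera to tool coordinates, whose origin is the TCP and whose axes are the flange's). Camera axes: x right, y down, z forward; pixel columns grow to the right and rows downward; lengths in m; the calibration is good to about 2 mm. A picture is of the moment at which its call begins: read the wrist's pose just before it. There is no depth.
- r.finish_job(): hands the job in; it is judged then, once.
The state is a dict: "time": time; "qpos": joint angles; "joint_vel": joint speeds; "tau": joint torques, N m; "tool_pos": TCP position; "ee_rot": TCP orientation; "force": force on the tool from outside, world axes, zero at the start; "moment": the same for the moment, N m; "grip_width": finger opening in m; "finger_force": force on a finger pad.
Only numpy, scipy, OpenCV 4.12 (cv2) and the standard library are available. Lean on these libraries where they do the work, as an engineer would, in place of code of your own. Each camera call takes 0.05 s, during which the arm holds its last target. There are 200 camera calls.

## Working session

There is one attempt and no reset: what is moved stays moved. The work goes in short steps, Python scripts to look and compute and a tool call to move; the robot and the scene stay as the last step left them, time stands still between calls to the robot, and variables do not carry over. Pictures are saved under pics/ and viewed, at most 10 in all, crops included, and the job is handed in when it is done.

Besides the shell and the picture viewer there is one more tool, called after "Call:" as name(argument=value, ...) on one line, values as JSON. arm_command: Moves the arm, as the interface text tells. Its arguments: {"type":"object","properties":{"rows":{"type":"array","items":{"type":"number"}},"claw":{"type":"number"},"force":{"type":"number"}},"required":["rows"]}

```bash
mkdir -p pics; python3 - <<'E'
from station import r, vision
import cv2,json,numpy as np
print(r.get_state())
for n in("side","top"):
    s=vision.snapshot(n); cv2.imwrite(f"pics/{n}0.png",cv2.resize(s["pixels"][:,:,::-1],(800,600),interpolation=cv2.INTER_CUBIC)); cv2.imwrite(f"pics/raw_{n}0.png",s["pixels"][:,:,::-1])
    print({k:(np.array(v).tolist()) for k,v in s.items() if k!="pixels"})
E
```

```text
{'time': 0.0, 'qpos': array([ 1.26909397,  0.46946828, -0.04858739,  1.53368529,  0.02413302,
        1.1410132 , -0.08226844]), 'joint_vel': array([-0.00039363,  0.00095231,  0.00206642, -0.00072795, -0.00102024,
        0.00071066,  0.00111927]), 'tau': array([-8.49130229e-04, -5.10310936e+01, -4.68611741e-02, -2.37708592e+01,
        1.07047748e-02,  7.56835914e-03, -1.55870248e-05]), 'tool_pos': array([ 0.18170543, -0.64947619,  0.23024698]), 'ee_rot': array([-3.13960812e+00,  1.06668071e-04,  2.72872519e-01]), 'force': array([-0.37754215, -0.42392315, -0.5679654 ]), 'moment': array([ 0.00076318, -0.00631808, -0.01741616]), 'finger_force': 0.0, 'grip_width': 0.08522969467300373}
{'fx': 542.4584520672387, 'fy': 542.4584520672387, 'cx': 273.6898761883395, 'cy': 220.25224645643107, 'k1': -0.2146305431262735, 'eye': [-0.1802510269934436, 0.8402890312537145, 1.295015320820823], 'attitude': [-2.3903132577819743, -0.02123203390065931, -2.4230785211998205]}
{'fx': 485.6042288454297, 'fy': 485.6042288454297, 'cx': 278.6266199436122, 'cy': 210.3289107880982, 'k1': -0.07115249805796908, 'eye': [0.40807397506245535, -0.006693393215135998, 1.2561278281748642], 'attitude': [-3.056048935025439, 0.011519856598915856, -1.542575637866153]}
```

View pics/top0.png

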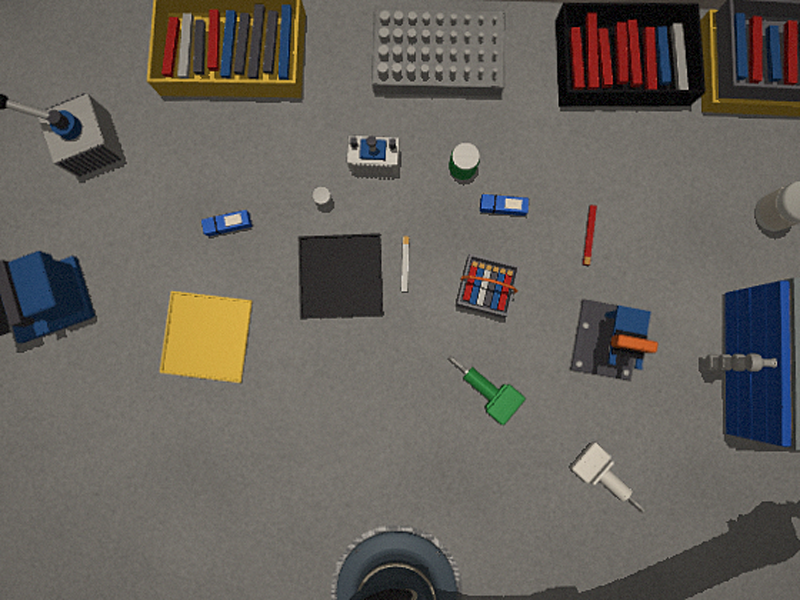

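View pics/side0.png

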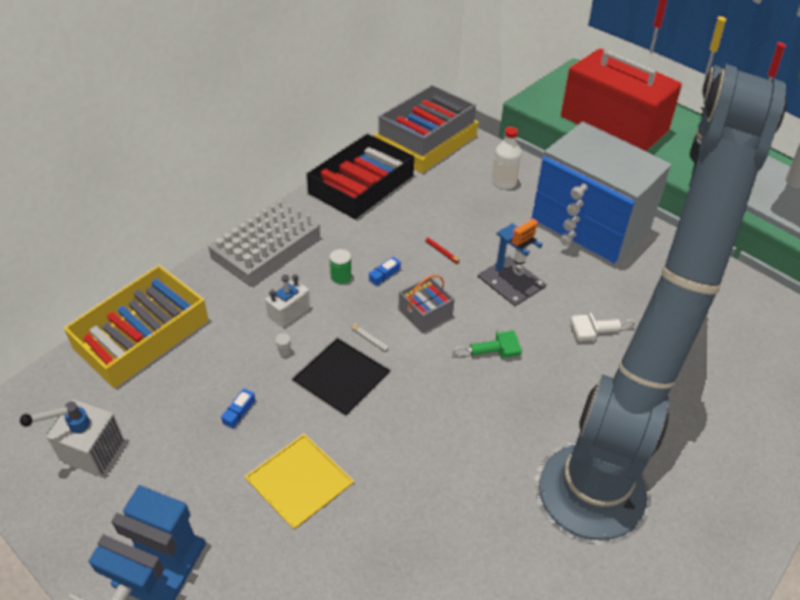

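```bash
cat > h.py <<'E'
import numpy as np,cv2
from scipy.spatial.transform import Rotation as R
C={"side":dict(f=542.4584520672387,c=(273.6898761883395,220.25224645643107),k=-0.2146305431262735,e=[-0.1802510269934436,0.8402890312537145,1.295015320820823],a=[-2.3903132577819743,-0.02123203390065931,-2.4230785211998205]),
"top":dict(f=485.6042288454297,c=(278.6266199436122,210.3289107880982),k=-0.07115249805796908,e=[0.40807397506245535,-0.006693393215135998,1.2561278281748642],a=[-3.056048935025439,0.011519856598915856,-1.542575637866153])}
def K(c): return np.array([[c["f"],0,c["c"][0]],[0,c["f"],c["c"][1]],[0,0,1.]])
def rot(c): return R.from_euler("xyz",c["a"]).as_matrix()
def ray(n,uv):
    c=C[n]; p=cv2.undistortPoints(np.array([[uv]],float),K(c),np.array([c["k"],0,0,0.])).ravel()
    return np.array(c["e"]),rot(c)@np.array([p[0],p[1],1])
def onz(n,uv,z):
    e,d=ray(n,uv); return e+d*(z-e[2])/d[2]
def proj(n,P):
    c=C[n]; M=rot(c).T
    return cv2.projectPoints(np.atleast_2d(np.array(P,float)),cv2.Rodrigues(M)[0],-M@np.array(c["e"]),K(c),np.array([c["k"],0,0,0.]))[0].reshape(-1,2)
E
python3 - <<'E'
import cv2,numpy as np
t=cv2.imread("pics/raw_top0.png");s=cv2.imread("pics/raw_side0.png")
f=lambda im,x,y:cv2.resize(im[y:y+60,x:x+80],(400,300),interpolation=cv2.INTER_CUBIC)
a=np.vstack([np.hstack([f(t,395,207),f(s,325,150)]),np.hstack([f(t,305,172),f(s,265,185)])])
cv2.imwrite("pics/c1.png",a)
E
```

```text
(no output)
```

View pics/c1.png

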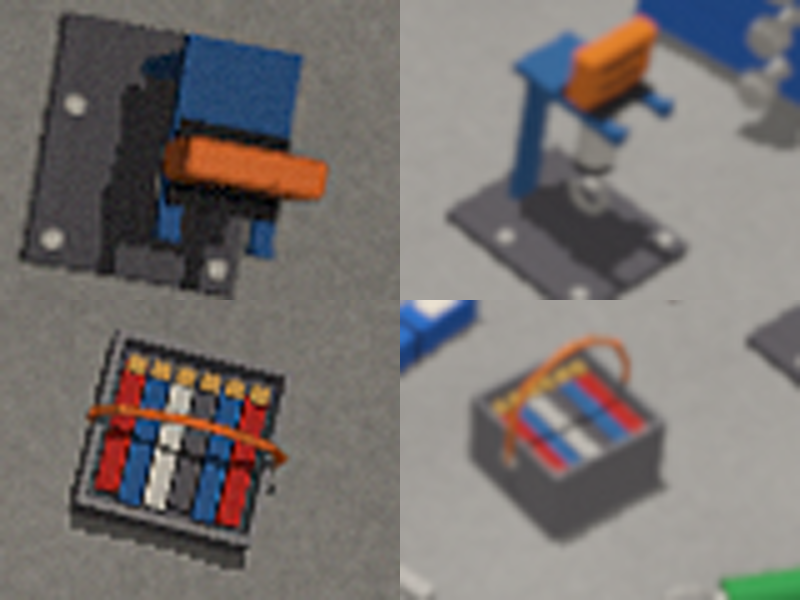

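```bash
cat > fit.py <<'E'
from h import *
def sq(pts,ox,oy,sx,sy,z,name="top",sc=5):
    # pts order: crop px corners: (+x,+y),(+x,-y),(-x,-y),(-x,+y) 
    P=np.array([onz(name,(ox+p[0]/sc,oy+p[1]/sc),z) for p in pts])[:,:2]
    M=np.array([[1,1],[1,-1],[-1,-1],[-1,1]])*[sx/2,sy/2]
    c=P.mean(0); q=(P-c); yaw=np.arctan2((M[:,0]*q[:,1]-M[:,1]*q[:,0]).sum(),(M*q).sum())
    Rm=np.array([[np.cos(yaw),-np.sin(yaw)],[np.sin(yaw),np.cos(yaw)]])
    return c,np.degrees(yaw),np.round((P-c-M@Rm.T)*1000,1).tolist()
def pts(c,yaw,L):
    Rz=R.from_euler("z",yaw,degrees=True).as_matrix(); return np.array(L)@Rz.T+[c[0],c[1],0]
E
python3 - <<'E'
from fit import *
g=sq([(190,138),(328,160),(323,198),(187,182)],395,207,.018,.064,.186);print("grip",g)
k=sq([(118,332-300),(285,78),(245,245),(72,198)],305,172,.09,.09,.06);print("caddy",k)
t=cv2.imread("pics/raw_top0.png");s=cv2.imread("pics/raw_side0.png")
y=sq([(172*.7,292*.7),(251*.7,299*.7),(241*.7,382*.7),(161*.7,373*.7)],0,0,.15,.15,.008,sc=1);print("yel",y)
b=sq([(299*.7,237*.7),(381*.7,234*.7),(383*.7,317*.7),(302*.7,319*.7)],0,0,.15,.15,.008,sc=1);print("blk",b)
G=pts(g[0],g[1],[[.009*a,.032*e,z] for z in(.145,.186) for a,e in((1,1),(1,-1),(-1,-1),(-1,1))]+[[0,0,.14],[0,0,.04],[.02,.026,.145],[.02,-.026,.145],[-.02,-.026,.145],[-.02,.026,.145]])
B=pts(k[0],k[1],[[.045*a,.045*e,z] for z in(0,.06) for a,e in((1,1),(1,-1),(-1,-1),(-1,1))]+[[0,0,.1175],[0,.0485,.06],[0,-.0485,.06]])
out=[]
for n,im,os in(("top",t,((395,207),(305,172))),("side",s,((325,150),(265,185)))):
  for o,Q in zip(os,(G,B)):
    c=cv2.resize(im[o[1]:o[1]+60,o[0]:o[0]+80],(400,300),interpolation=cv2.INTER_CUBIC)
    for u in proj(n,Q): cv2.circle(c,tuple(int(v) for v in (u-o)*5+2),3,(0,255,0),1)
    out.append(c)
cv2.imwrite("pics/c2.png",np.vstack([np.hstack([out[0],out[2]]),np.hstack([out[1],out[3]])]))
E
```

```text
grip (array([ 0.44175135, -0.36456739]), np.float64(-6.322514733296116), [[0.7, -0.7], [-0.4, 1.0], [0.6, 1.2], [-0.9, -1.5]])
caddy (array([ 0.54110221, -0.14372172]), np.float64(-13.62765371765663), [[-2.2, -1.4], [-1.8, 2.7], [2.1, 0.1], [1.8, -1.4]])
yel (array([0.43991453, 0.35704317]), np.float64(-4.250566263215785), [[-1.3, -1.9], [0.9, 1.1], [0.1, 1.5], [0.3, -0.7]])
blk (array([0.55545209, 0.11506693]), np.float64(3.527686979587833), [[0.4, 0.3], [0.4, 0.4], [-1.2, 1.4], [0.4, -2.0]])
```

View pics/c2.png

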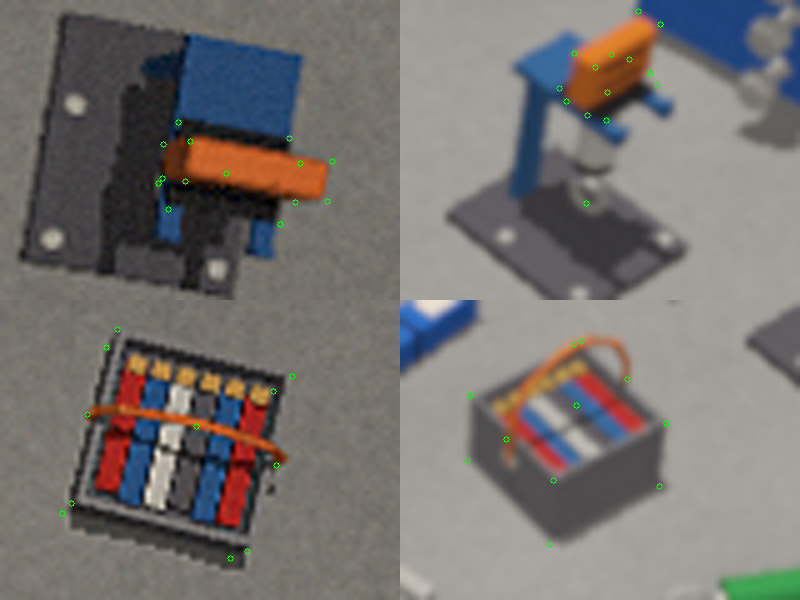

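Call:
arm_command(rows=[0, 0, -14, -8.5, 0, 0, -14, -8.5, 0, 0, -14, -8.5, 0, 0, -14, -8.5, 0, 0, -14, -8.5])

```text
time: 0.6
tool_pos: [0.1818, -0.6497, 0.3013]
ee_rot: [-3.141, -0.001, 1.021]
force: [-0.9, 0.2, 0.2]
grip_width: 0.0855
finger_force: 0.0
```

Call:
arm_command(rows=[0, 0, 0, -8.5, 0, 0, 0, -8.5, 0, 0, 0, -8.5, 31, 23, 0, 0, 31, 23, 0, 0])

```text
time: 1.1
tool_pos: [0.2337, -0.5933, 0.3002]
ee_rot: [-3.141, -0.001, 1.456]
force: [1.5, -0.5, 0.8]
grip_width: 0.0854
finger_force: 0.0
```

Call:
arm_command(rows=[31, 23, 0, 0, 31, 23, 0, 0, 31, 23, 0, 0, 31, 23, 0, 0, 31, 23, 0, 0])

```text
time: 1.6
tool_pos: [0.3666, -0.4508, 0.301]
ee_rot: [-3.141, -0.0, 1.459]
force: [1.3, 0.0, 0.3]
grip_width: 0.0853
finger_force: 0.0
```

Call:
arm_command(rows=[31, 23, 0, 0, 31, 23, 0, 0, 31, 23, 0, 0, 0, 0, 0, 0, 0, 0, 0, 0])

```text
time: 2.1
tool_pos: [0.4452, -0.3667, 0.301]
ee_rot: [-3.141, -0.0, 1.462]
force: [-1.3, -0.9, -0.5]
grip_width: 0.0855
finger_force: 0.0
```

```bash
python3 - <<'E'
from station import r, vision
import cv2,numpy as np
st=r.get_state();s=vision.snapshot("wrist")
print(st["time"],st["tool_pos"].tolist(),st["ee_rot"].tolist(),st["force"]);print({k:np.array(v).tolist() for k,v in s.items() if k!="pixels"})
np.save("w1.npy",s["pixels"]);cv2.imwrite("pics/w1.png",cv2.resize(s["pixels"][:,:,::-1],(800,600),interpolation=cv2.INTER_CUBIC))
E
```

```text
2.1 [0.4451881933201443, -0.36666139211151366, 0.3009864853610691] [-3.1408360741034036, -8.664733194185814e-05, 1.461931687274517] [-1.28871067 -0.92844098 -0.50474136]
{'fx': 352.7155312723297, 'fy': 352.7155312723297, 'cx': 277.66322096534446, 'cy': 210.67946555481643, 'k1': -0.019713102566104434, 'tool_from_camera': [[-0.00046049461544134273, -0.9640301993037741, -0.2657923301659241, 0.06828436756694664], [0.9999998938350602, -0.00043952650153984094, -0.00013837022931106375, 0.0007708902249764504], [1.657030672659226e-05, -0.26579236566684317, 0.9640302993571546, -0.14179967244640213], [0.0, 0.0, 0.0, 1.0]]}
```

View pics/w1.png

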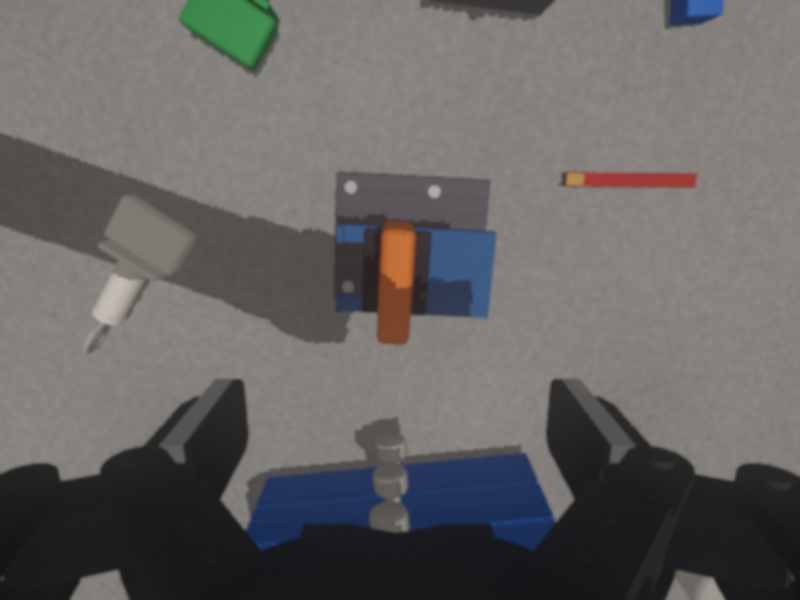

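```bash
cat >> h.py <<'E'
WT=np.array([[-0.00046049461544134273,-0.9640301993037741,-0.2657923301659241,0.06828436756694664],[0.9999998938350602,-0.00043952650153984094,-0.00013837022931106375,0.0007708902249764504],[1.657030672659226e-05,-0.26579236566684317,0.9640302993571546,-0.14179967244640213],[0,0,0,1]])
WC=dict(f=352.7155312723297,c=(277.66322096534446,210.67946555481643),k=-0.019713102566104434)
def wset(pos,rpy):
    T=np.eye(4);T[:3,:3]=R.from_euler("xyz",rpy).as_matrix();T[:3,3]=pos;T=T@WT
    C["wrist"]=dict(WC,e=T[:3,3],M=T[:3,:3])
def rot(c): return c["M"] if "M" in c else R.from_euler("xyz",c["a"]).as_matrix()
E
python3 - <<'E'
from fit import *
import h
h.wset([0.4451881933201443,-0.36666139211151366,0.3009864853610691],[-3.1408360741034036,-8.664733194185814e-05,1.461931687274517])
for top in (222,231):
  p=[(415,top),(409,343),(378,342),(384,top)]
  print(sq([p[0],p[1],p[2],p[3]],0,0,.018,.064,.186,"wrist",800/560))
# blue plate right corners z .14 
for q in ((494,232),(488,318),(335,225),(335,312)): print(onz("wrist",(q[0]*.7,q[1]*.7),.14))
E
```

```text
(array([ 0.44641956, -0.36014828]), np.float64(-8.925973186061242), [[-0.9, 1.0], [-0.7, -0.2], [0.5, -0.6], [1.2, -0.1]])
(array([ 0.446174  , -0.36241611]), np.float64(-9.118390842669807), [[-1.3, -1.2], [-0.4, 2.0], [0.8, 1.6], [0.8, -2.4]])
[ 0.50700723 -0.34543646  0.14      ]
[ 0.50008496 -0.39913465  0.14      ]
[ 0.41257818 -0.33088086  0.14      ]
[ 0.4049032  -0.38474153  0.14      ]
```

Call:
arm_command(rows=[6, 0, 20, 2.7, 0, 0, 40, 0, 0, 0, 40, 0, 0, 0, 30, 0, 0, 0, 17, 0], claw=65)

```text
time: 2.65
tool_pos: [0.4424, -0.3626, 0.1511]
ee_rot: [-3.137, -0.001, 1.409]
force: [-0.3, -0.6, -0.7]
grip_width: 0.0556
finger_force: 0.0
```

Call:
arm_command(rows=[0, 0, 0, 0, 0, 0, 0, 0])

```text
time: 2.85
tool_pos: [0.4449, -0.3628, 0.1546]
ee_rot: [-3.142, 0.0, 1.41]
force: [0.8, -0.6, 0.3]
grip_width: 0.0554
finger_force: 0.0
```

Call:
arm_command(rows=[0, 0, 0, 0, 0, 0, 0, 0, 0, 0, 0, 0, 0, 0, 0, 0, 0, 0, 0, 0], claw=0, force=40)

```text
time: 3.35
tool_pos: [0.4458, -0.3621, 0.1556]
ee_rot: [3.14, 0.001, 1.412]
force: [-2.4, -0.6, 6.6]
grip_width: 0.0177
finger_force: 40.1
```

Call:
arm_command(rows=[0, 0, 0, 0, 0, 0, 0, 0, 0, 0, 0, 0], force=60)

```text
time: 3.65
tool_pos: [0.4458, -0.3621, 0.1556]
ee_rot: [3.14, 0.001, 1.412]
force: [-2.6, 0.2, 6.4]
grip_width: 0.0173
finger_force: 59.7
```

Call:
arm_command(rows=[0, 0, -5, 0, 0, 0, -8, 0, 0, 0, -8, 0, 0, 0, 0, 0, 0, -10, 0, 0])

```text
time: 4.15
tool_pos: [0.4367, -0.3597, 0.1756]
ee_rot: [3.14, -0.0, 1.414]
force: [-0.7, 0.3, -3.0]
grip_width: 0.0172
finger_force: 58.6
```

Call:
arm_command(rows=[0, -18, 0, 0, 0, -18, 0, 0, 0, -18, 0, 0, 0, -18, 0, 0, 0, 0, 0, 0])

```text
time: 4.65
tool_pos: [0.3609, -0.3482, 0.1747]
ee_rot: [-3.138, -0.0, 1.41]
force: [0.6, -0.8, -2.2]
grip_width: 0.0168
finger_force: 58.9
```

Call:
arm_command(rows=[0, 0, -15, 2.2, 0, 0, -20, 2.3, 0, 0, -20, 0, 0, 0, -5, 0, 0, 0, 0, 0])

```text
time: 5.15
tool_pos: [0.3651, -0.3487, 0.2357]
ee_rot: [3.14, 0.001, 1.334]
force: [0.0, 0.2, -2.8]
grip_width: 0.0171
finger_force: 59.0
```

Call:
arm_command(rows=[30, 8, 0, 0, 30, 8, 0, 0, 30, 8, 0, 0, 30, 8, 0, 0, 30, 8, 0, 0])

```text
time: 5.65
tool_pos: [0.4384, -0.2107, 0.2339]
ee_rot: [-3.139, -0.001, 1.334]
force: [0.1, -0.5, -2.1]
grip_width: 0.0172
finger_force: 59.0
```

Call:
arm_command(rows=[30, 8, 0, 0, 30, 8, 0, 0, 30, 8, 0, 0, 0, 0, 0, 0, 0, 0, 0, 0])

```text
time: 6.15
tool_pos: [0.4826, -0.1297, 0.234]
ee_rot: [-3.139, -0.0, 1.336]
force: [-0.5, -1.6, -2.7]
grip_width: 0.017
finger_force: 58.9
```

```bash
python3 - <<'E'
from station import r, vision
import cv2,numpy as np
st=r.get_state();s=vision.snapshot("wrist")
print(st["time"],st["tool_pos"].tolist(),st["ee_rot"].tolist(),st["force"])
cv2.imwrite("pics/w2raw.png",s["pixels"][:,:,::-1]);cv2.imwrite("pics/w2.png",cv2.resize(s["pixels"][:,:,::-1],(800,600),interpolation=cv2.INTER_CUBIC))
E
```

```text
6.15 [0.4825869422137011, -0.12966977017732176, 0.23403858624371116] [-3.1392704949725982, -8.535460791447846e-05, 1.336041271066708] [-0.5111039  -1.61786574 -2.66437065]
```

View pics/w2.png

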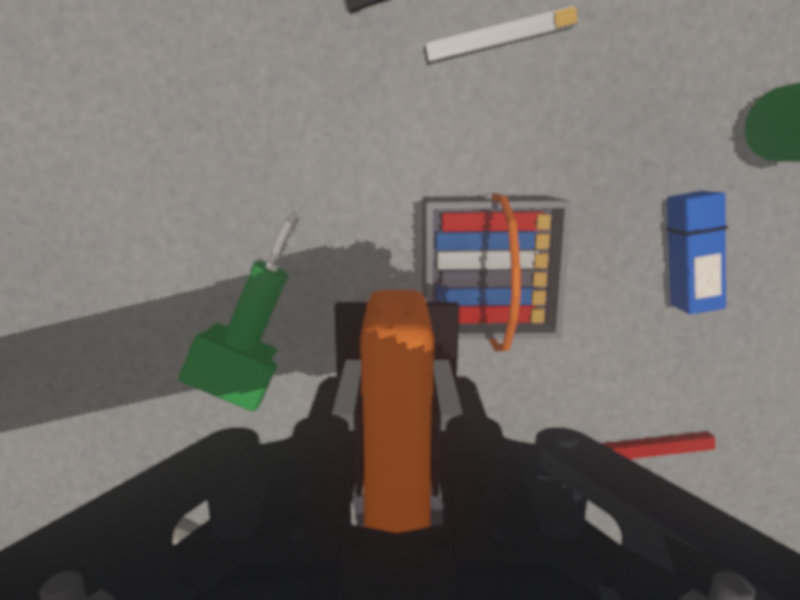

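```bash
python3 - <<'E'
from fit import *
import h
pos=np.array([0.4825869422137011,-0.12966977017732176,0.23403858624371116]);rpy=[-3.1392704949725982,-8.535460791447846e-05,1.336041271066708]
h.wset(pos,rpy); M=R.from_euler("xyz",rpy).as_matrix()
f=lambda u,z: onz("wrist",(u[0]*.7,u[1]*.7),z)
print("flange",[(M.T@(f(u,.2234)-pos)*1000).round(1).tolist() for u in((335,303),(459,303))])
a,b,c=[f(u,.06) for u in((423,198),(569,200),(560,333))]
print(a,b,c,np.linalg.norm(a-b),np.linalg.norm(b-c)); 
print("cent",(a+c)[:2]/2,"yaws",np.degrees(np.arctan2(*(b-a)[1::-1])),np.degrees(np.arctan2(*(c-b)[1::-1]))+90)
for u in((518,250),(519,262),(518,275)):
    P=f(u,.115); print("crest",P,(M.T@(P-pos)*1000).round(1))
for u in((494,196),(501,349)): print("foot",f(u,.06))
k=[.541,-.1437]
print(proj("wrist",pts((a+c)[:2]/2,-13.5,[[.045,.045,.06],[.045,-.045,.06],[-.045,.045,.06],[0,0,.115]]))/.7)
E
```

```text
flange [[25.6, -18.6, 10.7], [25.6, 20.3, 10.6]]
[ 0.50964331 -0.08780014  0.06      ] [ 0.5971091  -0.10985003  0.06      ] [ 0.57868281 -0.19458003  0.06      ] 0.09020234258193781 0.08671044505339816
cent [ 0.54416306 -0.14119009] yaws -14.1492891002536 -12.26911972182856
crest [ 0.55032905 -0.12116161  0.115     ] [ 24.   64.2 118.9]
crest [ 0.54974809 -0.12757523  0.115     ] [ 17.6  65.1 118.9]
crest [ 0.54803656 -0.13435952  0.115     ] [ 10.7  65.  118.9]
foot [ 0.55242676 -0.09675713  0.06      ]
foot [ 0.53857351 -0.19657928  0.06      ]
[[570.65641184 196.43618172]
 [558.30284885 334.63241267]
 [424.69888837 196.11213228]
 [513.03297968 288.81784677]]
```

Call:
arm_command(rows=[3.5, 0, 14, 0, 0, 0, 14, 0, 0, 14, 0, 0, 0, 14, 0, 0, 0, 0, 0, 0])

```text
time: 6.7
tool_pos: [0.514, -0.1343, 0.2076]
ee_rot: [3.139, -0.001, 1.333]
force: [0.6, -0.5, -1.4]
grip_width: 0.0171
finger_force: 59.1
```

Call:
arm_command(rows=[0, 14, 0, 0, 0, 12, 0, 0, 0, 10, 0, 0, 0, 0, 0, 0, 0, 0, 0, 0])

```text
time: 7.2
tool_pos: [0.546, -0.1418, 0.2072]
ee_rot: [-3.141, -0.0, 1.334]
force: [0.1, -0.2, -2.3]
grip_width: 0.0173
finger_force: 59.2
```

```bash
python3 - <<'E'
from station import r, vision
from h import *
st=r.get_state();print(st["time"],st["tool_pos"].tolist(),st["ee_rot"].tolist(),st["force"])
o=[]
for n in("wrist","side"):
    s=vision.snapshot(n)["pixels"][:,:,::-1]
    if n=="side":
        u=proj("side",np.array([[.545,-.1412,.13]]))[0].astype(int);print(u)
        s=s[u[1]-38:u[1]+37,u[0]-25:u[0]+25]; s=cv2.resize(s,(400,600),interpolation=cv2.INTER_CUBIC)
    else: s=cv2.resize(s[120:300,180:300+0],(400,600),interpolation=cv2.INTER_CUBIC); s=s
    o.append(s)
cv2.imwrite("pics/h1.png",np.hstack(o))
E
```

```text
7.2 [0.5459975952945343, -0.14177638117783892, 0.20716382325605998] [-3.1409315864525262, -4.890050891570574e-05, 1.334134428171875] [ 0.13342811 -0.15792533 -2.26814188]
[297 190]
```

View pics/h1.png

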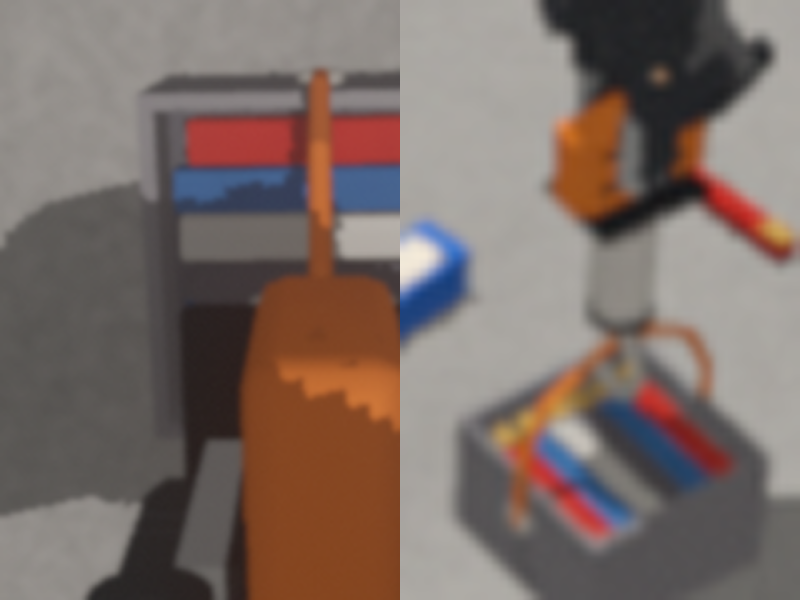

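Call:
arm_command(rows=[0, 0, -5, 0, 0, 0, -5, 0, 0, 0, -5, 0, 0, 0, -4, 0, 0, 0, -3, 0])

```text
time: 7.8
tool_pos: [0.5462, -0.142, 0.2299]
ee_rot: [3.141, 0.0, 1.334]
force: [-0.3, -0.8, -3.2]
grip_width: 0.0174
finger_force: 59.2
```

Call:
arm_command(rows=[0, 0, -3, 0, 0, 0, -4, 0, 0, 0, -4, 0, 0, 0, -4, 0, 0, 0, -4, 0])

```text
time: 8.3
tool_pos: [0.5459, -0.1419, 0.2484]
ee_rot: [-3.141, 0.0, 1.334]
force: [-0.9, 0.6, -4.3]
grip_width: 0.0169
finger_force: 59.0
```

Call:
arm_command(rows=[0, 0, -3, 0, 0, 0, -3, 0, 0, 0, -3, 0, 0, 0, -3, 0, 0, 0, -3, 0])

```text
time: 8.8
tool_pos: [0.546, -0.1419, 0.2633]
ee_rot: [-3.141, 0.0, 1.334]
force: [0.0, 0.0, -5.3]
grip_width: 0.0171
finger_force: 58.7
```

Call:
arm_command(rows=[0, 0, -2, 0, 0, 0, -2, 0, 0, 0, -2, 0, 0, 0, -2, 0, 0, 0, -1, 0])

```text
time: 9.3
tool_pos: [0.546, -0.1419, 0.2724]
ee_rot: [-3.141, 0.0, 1.334]
force: [-0.7, 0.4, -6.7]
grip_width: 0.0172
finger_force: 58.6
```

```bash
cat > look.py <<'E'
from station import r, vision
import sys
from h import *
tag=sys.argv[1]
def look(c=(.545,-.1412,.06),ext=1):
    a=[]
    for n in("side","top","side"):
        s=vision.snapshot(n)["pixels"][:,:,::-1]; cv2.imwrite(f"pics/raw_{n}_{tag}.png",s); a.append(r.get_state()["force"][2])
    st=r.get_state();print(st["time"],st["tool_pos"].round(4).tolist(),np.round(a,2))
look()
A=cv2.imread("pics/raw_side0.png").astype(int);B=cv2.imread(f"pics/raw_side_{tag}.png").astype(int)
# caddy region lower part: vertical shift estimate between start picture and now
x0,y0,w,h=283,217,36,38
t=A[y0:y0+h,x0:x0+w].astype(np.uint8); s=B[y0-20:y0+h+10,x0-10:x0+w+10].astype(np.uint8)
t4=cv2.resize(t,None,fx=4,fy=4,interpolation=cv2.INTER_CUBIC);s4=cv2.resize(s,None,fx=4,fy=4,interpolation=cv2.INTER_CUBIC)
m=cv2.matchTemplate(s4,t4,cv2.TM_CCOEFF_NORMED);_,v,_,l=cv2.minMaxLoc(m)
print("match",v,"shift px",(l[0]/4-10,l[1]/4-20))
p=proj("side",np.array([[.545,-.1412,.03],[.545,-.1412,.04]]));print("px per 10mm",p[1]-p[0])
E
python3 look.py a
```

```text
9.45 [0.546, -0.1419, 0.2722] [-6.38 -6.25 -6.58]
match 0.8824355602264404 shift px (0.0, 0.25)
px per 10mm [ 0.1595977  -2.14684906]
```

Call:
arm_command(rows=[0, 0, -2, 0, 0, 0, -2, 0, 0, 0, -2, 0, 0, 0, -2, 0, 0, 0, -2, 0])

```text
time: 9.95
tool_pos: [0.5462, -0.1418, 0.2824]
ee_rot: [3.142, -0.0, 1.334]
force: [0.6, -0.5, -8.0]
grip_width: 0.0169
finger_force: 58.6
```

Call:
arm_command(rows=[0, 0, -2, 0, 0, 0, -1, 0, 0, 0, 0, 0, 0, 0, 0, 0, 0, 0, 0, 0])

```text
time: 10.45
tool_pos: [0.5461, -0.1419, 0.2852]
ee_rot: [-3.142, -0.0, 1.334]
force: [-0.3, -0.0, -6.5]
grip_width: 0.0173
finger_force: 58.6
```

```bash
python3 look.py b
```

```text
10.6 [0.5461, -0.1419, 0.2852] [-7.61 -7.64 -8.29]
match 0.8862802982330322 shift px (-0.5, 0.0)
px per 10mm [ 0.1595977  -2.14684906]
```

Call:
arm_command(rows=[0, 0, -2, 0, 0, 0, -2, 0, 0, 0, -2, 0, 0, 0, -2, 0, 0, 0, -2, 0])

```text
time: 11.1
tool_pos: [0.5462, -0.1419, 0.2956]
ee_rot: [3.141, 0.0, 1.334]
force: [0.3, 0.3, -8.1]
grip_width: 0.0172
finger_force: 58.6
```

Call:
arm_command(rows=[0, 0, -1, 0, 0, 0, 0, 0, 0, 0, 0, 0, 0, 0, 0, 0, 0, 0, 0, 0])

```text
time: 11.6
tool_pos: [0.5461, -0.1419, 0.2962]
ee_rot: [-3.141, -0.0, 1.334]
force: [-0.6, 0.6, -7.6]
grip_width: 0.017
finger_force: 58.6
```

```bash
python3 look.py c
```

```text
11.75 [0.5461, -0.1419, 0.2963] [-6.65 -7.73 -6.79]
match 0.8761507272720337 shift px (-0.5, 0.25)
px per 10mm [ 0.1595977  -2.14684906]
```

```bash
python3 - <<'E'
import cv2,numpy as np
f=lambda n:cv2.resize(cv2.imread(f"pics/raw_side_{n}.png")[165:265,270:336],(396,600),interpolation=cv2.INTER_CUBIC)
cv2.imwrite("pics/v1.png",np.hstack([f("a"),f("c")]))
E
```

```text
(no output)
```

View pics/v1.png

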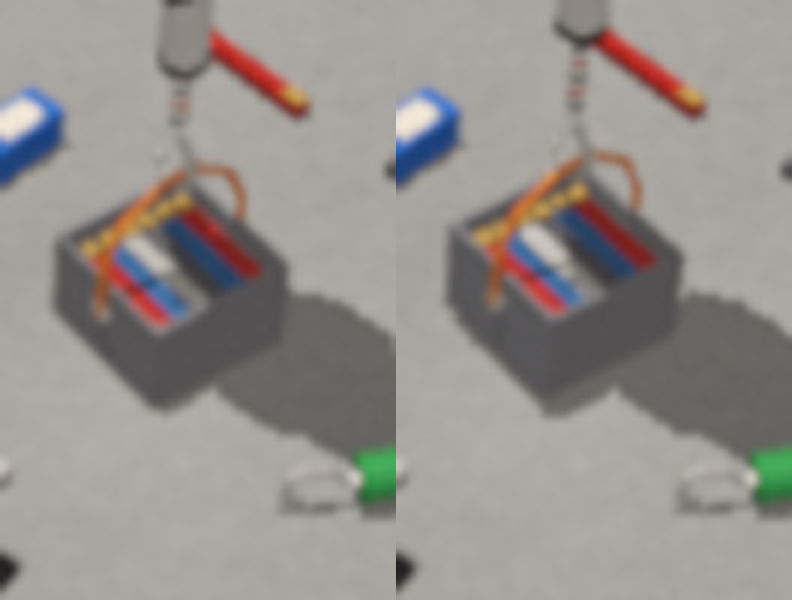

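```bash
cat > lift.py <<'E'
import sys
from h import *
# vertical shift of caddy's left+front rim in side view: match textured top region of the caddy between picture a (on bench) and now
def shift(n):
    A=cv2.imread("pics/raw_side_a.png");B=cv2.imread(f"pics/raw_side_{n}.png")
    g=lambda i,x,y,X,Y:cv2.resize(i[y:Y,x:X],None,fx=8,fy=8,interpolation=cv2.INTER_CUBIC)
    t=g(A,279,196,316,222);s=g(B,271,182,324,228)
    _,v,_,l=cv2.minMaxLoc(cv2.matchTemplate(s,t,cv2.TM_CCOEFF_NORMED)); return v,l[0]/8-8,l[1]/8-14
for n in sys.argv[1:]: 
    v,dx,dy=shift(n)
    p=proj("side",np.array([[.545,-.1412,.06],[.545,-.1412,.07]]));q=(p[1]-p[0])
    print(n,round(v,3),dx,dy,"lift mm",dy/q[1]*10)
E
python3 lift.py b c; python3 - <<'E'
from h import *
from scipy.optimize import minimize_scalar as ms
for uv in((301,171.3),(301.5,191.2)):
    print(ms(lambda z:np.linalg.norm(proj("side",[[.546,-.1419,z]])[0][1]-uv[1]),bounds=(.05,.3),method="bounded").x)
E
```

```text
b 0.991 -0.125 0.0 lift mm -0.0
c 0.977 -0.25 -1.75 lift mm 7.951774960080921
0.208868853795905
0.12586992793569776
```

Call:
arm_command(rows=[0, 0, -2, 0, 0, 0, -2, 0, 0, 0, -2, 0, 0, 0, -1, 0, 0, 0, 0, 0])

```text
time: 12.25
tool_pos: [0.5463, -0.1419, 0.3036]
ee_rot: [3.141, 0.0, 1.334]
force: [-0.2, 0.4, -7.3]
grip_width: 0.0177
finger_force: 58.6
```

Call:
arm_command(rows=[0, 0, 0, 0, 0, 0, 0, 0, 0, 0, 0, 0, 0, 0, 0, 0, 0, 0, 0, 0])

```text
time: 12.75
tool_pos: [0.5461, -0.1419, 0.3033]
ee_rot: [-3.142, 0.0, 1.334]
force: [-0.2, 0.0, -8.0]
grip_width: 0.0171
finger_force: 58.6
```

```bash
python3 look.py d; python3 lift.py d; python3 - <<'E'
from station import r,vision
import numpy as np
a=[]
for i in range(30):
    vision.snapshot("top"); a.append(r.get_state()["force"][2])
print(np.mean(a),np.std(a),r.get_state()["time"])
E
```

```text
12.9 [0.5461, -0.1419, 0.3033] [-7.24 -8.13 -7.18]
match 0.8620430827140808 shift px (-0.25, 0.25)
px per 10mm [ 0.1595977  -2.14684906]
d 0.975 -0.125 -3.375 lift mm 15.335565994441776
-7.677080588499355 0.5179619633454863 14.4
```

Call:
arm_command(rows=[0, 0, 0, 0, 0, 0, 0, 0, 0, 0, 0, 0, 0, 0, 0, 0, 0, 0, 0, 0])

```text
time: 14.9
tool_pos: [0.5461, -0.1419, 0.3033]
ee_rot: [3.142, 0.0, 1.334]
force: [-0.0, -0.6, -7.6]
grip_width: 0.0172
finger_force: 58.6
```

Call:
arm_command(rows=[0, 0, 0, 0, 0, 0, 0, 0, 0, 0, 0, 0, 0, 0, -1, 0, 0, 0, -2, 0])

```text
time: 15.4
tool_pos: [0.546, -0.1419, 0.3063]
ee_rot: [-3.141, 0.0, 1.334]
force: [-0.5, -0.0, -7.6]
grip_width: 0.0172
finger_force: 58.6
```

Call:
arm_command(rows=[0, 0, -3, 0, 0, 0, -4, 0, 0, 0, -5, 0, 0, 0, -5, 0, 0, 0, -5, 0])

```text
time: 15.9
tool_pos: [0.5462, -0.1419, 0.329]
ee_rot: [3.141, 0.0, 1.334]
force: [0.1, -1.0, -8.2]
grip_width: 0.0173
finger_force: 58.6
```

Call:
arm_command(rows=[0, 0, -5, 0, 0, 0, -4, 0, 0, 0, -3, 0, 0, 0, -2, 0, 0, 0, -1, 0])

```text
time: 16.4
tool_pos: [0.5461, -0.1419, 0.3435]
ee_rot: [3.141, 0.0, 1.334]
force: [0.5, -0.8, -7.5]
grip_width: 0.0171
finger_force: 58.6
```

Call:
arm_command(rows=[2, -1, 0, 0, 4, -2, 0, 0, 6, -3, 0, 0, 8, -4, 0, 0, 10, -5, 0, 0])

```text
time: 16.9
tool_pos: [0.5383, -0.1083, 0.3433]
ee_rot: [-3.142, -0.0, 1.334]
force: [0.1, -0.1, -6.9]
grip_width: 0.017
finger_force: 58.6
```

Call:
arm_command(rows=[12, -6, 0, 0, 14, -6.5, 0, 0, 15, -7, 0, 0, 15, -7, 0, 0, 15, -7, 0, 0])

```text
time: 17.4
tool_pos: [0.5223, -0.0305, 0.3434]
ee_rot: [3.141, -0.0, 1.335]
force: [1.1, 0.7, -8.3]
grip_width: 0.017
finger_force: 58.6
```

Call:
arm_command(rows=[15, -7, 0, 0, 15, -7, 0, 0, 15, -7, 0, 0, 15, -7, 0, 0, 15, -7, 0, 0])

```text
time: 17.9
tool_pos: [0.5058, 0.0502, 0.3434]
ee_rot: [3.141, 0.0, 1.334]
force: [-0.7, -0.2, -8.2]
grip_width: 0.0172
finger_force: 58.6
```

Call:
arm_command(rows=[15, -7, 0, 0, 15, -7, 0, 0, 15, -7, 0, 0, 15, -7, 0, 0, 15, -7, 0, 0])

```text
time: 18.4
tool_pos: [0.4892, 0.1313, 0.3434]
ee_rot: [3.141, 0.0, 1.334]
force: [-0.6, 0.1, -7.4]
grip_width: 0.0169
finger_force: 58.6
```

Call:
arm_command(rows=[15, -7, 0, 0, 15, -7, 0, 0, 15, -7, 0, 0, 15, -7, 0, 0, 15, -7, 0, 0])

```text
time: 18.9
tool_pos: [0.4728, 0.2123, 0.3434]
ee_rot: [3.141, -0.0, 1.334]
force: [0.1, -0.6, -7.5]
grip_width: 0.0172
finger_force: 58.6
```

Call:
arm_command(rows=[15, -7, 0, 0, 15, -7, 0, 0, 14, -7, 0, 0, 13, -6, 0, 0, 12, -6, 0, 0])

```text
time: 19.4
tool_pos: [0.4569, 0.2871, 0.3434]
ee_rot: [3.141, -0.0, 1.334]
force: [-0.4, 0.4, -8.3]
grip_width: 0.0173
finger_force: 58.6
```

Call:
arm_command(rows=[11, -6, 0, 0, 10, -5, 0, 0, 9, -4, 0, 0, 8, -4, 0, 0, 7, -4, 0, 0])

```text
time: 19.9
tool_pos: [0.4457, 0.3355, 0.3432]
ee_rot: [3.142, 0.0, 1.334]
force: [-0.2, 0.5, -7.8]
grip_width: 0.0171
finger_force: 58.6
```

Call:
arm_command(rows=[6, -3, 0, 0, 5, -2, 0, 0, 4, -2, 0, 0, 3, -1, 0, 0, 2, -1, 0, 0])

```text
time: 20.4
tool_pos: [0.4418, 0.3566, 0.3432]
ee_rot: [3.141, 0.0, 1.334]
force: [-0.0, 0.6, -7.1]
grip_width: 0.0174
finger_force: 58.6
```

```bash
cat > pic.py <<'E'
from station import r, vision
import sys
from h import *
tag,x,y,z=sys.argv[1],*map(float,sys.argv[2:5])
st=r.get_state();print(st["time"],st["tool_pos"].round(4).tolist(),st["ee_rot"].round(4).tolist(),st["force"].round(1))
o=[]
for n in("top","side"):
    s=vision.snapshot(n)["pixels"][:,:,::-1];cv2.imwrite(f"pics/raw_{n}_{tag}.png",s)
    u=proj(n,[[x,y,z]])[0].astype(int); a,b=max(u[0]-50,0),max(u[1]-75,0); print(n,"crop origin",a,b,"scale 4")
    o.append(cv2.resize(s[b:b+150,a:a+100],(400,600),interpolation=cv2.INTER_CUBIC))
cv2.imwrite(f"pics/{tag}.png",np.hstack(o))
E
python3 pic.py e .442 .358 .06
```

```text
20.4 [0.4418, 0.3566, 0.3432] [3.1415, 0.0002, 1.3337] [-0.   0.6 -7.1]
top crop origin 87 158 scale 4
side crop origin 157 248 scale 4
```

View pics/e.png

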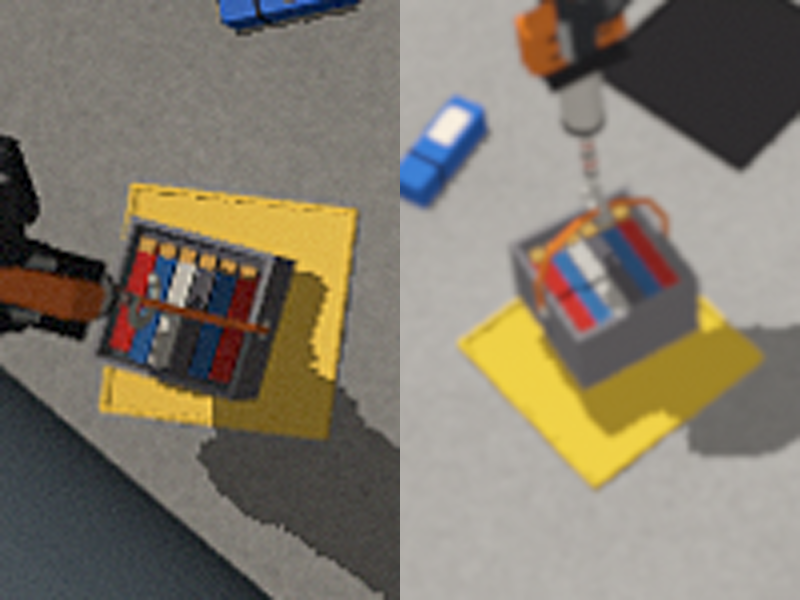

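Call:
arm_command(rows=[0, 0, 2, 0, 0, 0, 4, 0, 0, 0, 5, 0, 0, 0, 5, 0, 0, 0, 5, 0])

```text
time: 21.0
tool_pos: [0.4416, 0.3563, 0.3216]
ee_rot: [-3.141, 0.0, 1.334]
force: [0.4, 1.1, -7.6]
grip_width: 0.017
finger_force: 58.6
```

Call:
arm_command(rows=[0, 0, 5, 0, 0, 0, 5, 0, 0, 0, 4, 0, 0, 0, 3, 0, 0, 0, 2, 0])

```text
time: 21.5
tool_pos: [0.4416, 0.3565, 0.303]
ee_rot: [-3.142, 0.0, 1.334]
force: [-1.1, 0.2, -7.5]
grip_width: 0.0169
finger_force: 58.6
```

Call:
arm_command(rows=[0, 0, 1.5, 0, 0, 0, 1.5, 0, 0, 0, 1.5, 0, 0, 0, 1.5, 0, 0, 0, 1.5, 0])

```text
time: 22.0
tool_pos: [0.4416, 0.3566, 0.2958]
ee_rot: [3.141, -0.0, 1.334]
force: [-0.1, -0.5, -7.3]
grip_width: 0.0171
finger_force: 58.6
```

Call:
arm_command(rows=[0, 0, 1.5, 0, 0, 0, 1.5, 0, 0, 0, 1.5, 0, 0, 0, 1.5, 0, 0, 0, 1.5, 0])

```text
time: 22.5
tool_pos: [0.4417, 0.3566, 0.2883]
ee_rot: [3.142, -0.0, 1.334]
force: [-1.1, -0.5, -6.6]
grip_width: 0.0172
finger_force: 58.6
```

Call:
arm_command(rows=[0, 0, 2, 0, 0, 0, 3, 0, 0, 0, 4, 0, 0, 0, 4, 0, 0, 0, 4, 0])

```text
time: 23.0
tool_pos: [0.4416, 0.3569, 0.2711]
ee_rot: [-3.142, -0.001, 1.334]
force: [-1.2, 1.5, -6.1]
grip_width: 0.017
finger_force: 58.9
```

Call:
arm_command(rows=[0, 0, 4, 0, 0, 0, 4, 0, 0, 0, 4, 0, 0, 0, 4, 0, 0, 0, 4, 0])

```text
time: 23.5
tool_pos: [0.4416, 0.3568, 0.2512]
ee_rot: [-3.142, -0.001, 1.334]
force: [-1.2, 2.0, -3.2]
grip_width: 0.0169
finger_force: 59.1
```

Call:
arm_command(rows=[0, 0, 4, 0, 0, 0, 4, 0, 0, 0, 4, 0, 0, 0, 4, 0, 0, 0, 4, 0])

```text
time: 24.0
tool_pos: [0.442, 0.3563, 0.2311]
ee_rot: [3.141, 0.0, 1.334]
force: [-0.9, 0.2, -2.2]
grip_width: 0.0171
finger_force: 59.5
```

Call:
arm_command(rows=[0, 0, 4, 0, 0, 0, 4, 0, 0, 0, 3, 0, 0, 0, 0, 0, 0, 0, 0, 0])

```text
time: 24.5
tool_pos: [0.4418, 0.3565, 0.2203]
ee_rot: [3.141, 0.0, 1.334]
force: [-0.6, 0.1, -2.0]
grip_width: 0.0169
finger_force: 59.5
```

```bash
python3 pic.py f .442 .358 .1
```

```text
24.5 [0.4418, 0.3565, 0.2203] [3.1413, 0.0, 1.3339] [-0.6  0.1 -2. ]
top crop origin 82 158 scale 4
side crop origin 155 240 scale 4
```

View pics/f.png

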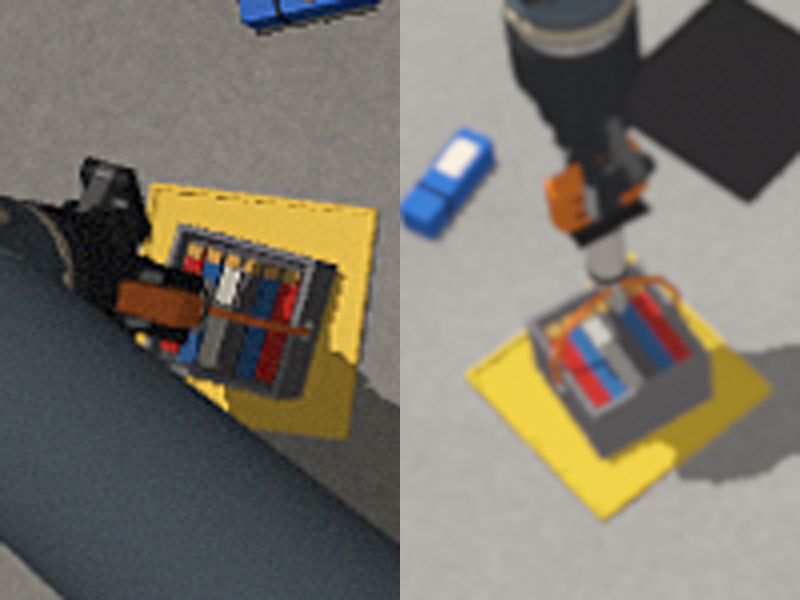

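Call:
arm_command(rows=[0, 0, 4, 0, 0, 0, 4, 0, 0, 0, 1, 0, 0, 0, 0, 0, 0, 0, 0, 0])

```text
time: 25.1
tool_pos: [0.4417, 0.3566, 0.2113]
ee_rot: [3.142, -0.0, 1.334]
force: [0.5, 0.3, -2.0]
grip_width: 0.0171
finger_force: 59.5
```

Call:
arm_command(rows=[0, -4, 0, 0, 0, -5, 0, 0, 0, -5, 0, 0, 0, -5, 0, 0, 0, -5, 0, 0])

```text
time: 25.6
tool_pos: [0.4177, 0.3623, 0.2114]
ee_rot: [3.141, 0.0, 1.334]
force: [0.2, 0.7, -2.6]
grip_width: 0.0174
finger_force: 59.5
```

Call:
arm_command(rows=[0, -7, 0, 0, 0, -10, 0, 0, 0, -14, 0, 0, 0, -14, 0, 0, 0, -10, 0, 0])

```text
time: 26.1
tool_pos: [0.3628, 0.3756, 0.2114]
ee_rot: [-3.142, 0.0, 1.336]
force: [-1.0, 0.3, -2.1]
grip_width: 0.0174
finger_force: 59.5
```

```bash
python3 pic.py g .442 .358 .1; python3 - <<'E'
import cv2,numpy as np
f=cv2.imread("pics/raw_side_f.png");g=cv2.imread("pics/raw_side_g.png")
t=g[305:360,187:335+0][:, :150]
# caddy motion f->g, low part
t=f[325:358,290-100:335-100]
s=g[320:363,185:240]
m=cv2.matchTemplate(s,t,cv2.TM_CCOEFF_NORMED);print(cv2.minMaxLoc(m))
E
```

```text
26.1 [0.3628, 0.3756, 0.2114] [-3.1415, 0.0001, 1.3359] [-1.   0.3 -2.1]
top crop origin 82 158 scale 4
side crop origin 155 240 scale 4
(0.22048020362854004, 0.8802149891853333, (10, 0), (5, 5))
```

Call:
arm_command(rows=[0, 0, -15, 0, 0, 0, -20, 0, 0, 0, -20, 0, 0, 0, -20, 0, 0, 0, -15, 0])

```text
time: 26.7
tool_pos: [0.3658, 0.3754, 0.3036]
ee_rot: [3.14, -0.002, 1.333]
force: [0.7, -0.7, -1.1]
grip_width: 0.0172
finger_force: 59.4
```

```bash
python3 - <<'E'
from station import vision
import cv2
a=cv2.imread("pics/w2raw.png");b=vision.snapshot("wrist")["pixels"][:,:,::-1].copy();cv2.imwrite("pics/w3raw.png",b)
g=lambda i,x,y,X,Y:cv2.resize(i[y:Y,x:X],None,fx=4,fy=4,interpolation=cv2.INTER_CUBIC)
for (x,y,X,Y) in((236,200,322,235),(250,200,306,245),(250,230,306,300)):
    print(cv2.minMaxLoc(cv2.matchTemplate(g(b,x-8,y-8,X+8,Y+8),g(a,x,y,X,Y),cv2.TM_CCOEFF_NORMED))[1::2])
E
```

```text
(0.8221117258071899, (30, 37))
(0.9005355834960938, (32, 35))
(0.9775335192680359, (32, 36))
```

Call:
arm_command(rows=[-12, 13, 0, 0, -20, 22, 0, 0, -20, 22, 0, 0, -20, 22, 0, 0, -20, 22, 0, 0])

```text
time: 27.25
tool_pos: [0.4422, 0.2605, 0.3012]
ee_rot: [3.142, 0.0, 1.333]
force: [1.4, 1.6, -1.2]
grip_width: 0.0173
finger_force: 59.4
```

Call:
arm_command(rows=[-20, 22, 0, 0, -20, 22, 0, 0, -20, 22, 0, 0, -27, 16, 0, 0, -27, 9, 0, 0])

```text
time: 27.75
tool_pos: [0.5042, 0.1278, 0.301]
ee_rot: [-3.141, -0.0, 1.333]
force: [0.5, -1.0, -2.3]
grip_width: 0.0173
finger_force: 59.5
```

Call:
arm_command(rows=[-27, 9, 0, 0, -27, 9, 0, 0, -27, 9, 0, 0, -27, 9, 0, 0, -27, 9, 0, 0])

```text
time: 28.25
tool_pos: [0.5152, -0.0136, 0.3013]
ee_rot: [-3.141, 0.0, 1.333]
force: [0.3, -0.6, -2.7]
grip_width: 0.0172
finger_force: 59.5
```

Call:
arm_command(rows=[-27, 4, 0, 0, -30, -4, 0, 0, -30, -7, 0, 0, -30, -7, 0, 0, -30, -7, 0, 0])

```text
time: 28.75
tool_pos: [0.4596, -0.1514, 0.3012]
ee_rot: [-3.141, 0.0, 1.334]
force: [-0.7, -0.3, -1.5]
grip_width: 0.0175
finger_force: 59.4
```

Call:
arm_command(rows=[-30, -7, 0, 0, -30, -7, 0, 0, -30, -7, 0, -2, -30, -7, 0, -2.4, 0, 0, 0, 0])

```text
time: 29.25
tool_pos: [0.4032, -0.2654, 0.3009]
ee_rot: [-3.14, 0.002, 1.403]
force: [0.7, -0.1, -1.6]
grip_width: 0.0168
finger_force: 59.4
```

Call:
arm_command(rows=[-30, -7, 0, 0, -30, -7, 0, 0, -29, -8, 0, 0, 0, 0, 0, 0, 0, 0, 0, 0])

```text
time: 29.75
tool_pos: [0.37, -0.3449, 0.3011]
ee_rot: [-3.141, -0.001, 1.409]
force: [0.5, 0.5, -2.5]
grip_width: 0.0172
finger_force: 59.5
```

```bash
cat > to.py <<'E'
from station import r
import numpy as np,sys
s=r.get_state();p=s["tool_pos"];y=s["ee_rot"][2];t=np.array(list(map(float,sys.argv[1:4])));d=(t-p)*1000
print(s["time"],p.round(4),s["ee_rot"].round(4),"tool shift",np.round([np.cos(y)*d[0]+np.sin(y)*d[1],np.sin(y)*d[0]-np.cos(y)*d[1],-d[2]],1),"turn",np.degrees(y-float(sys.argv[4])).round(2))
E
python3 to.py .3668 -.3495 .1756 1.412
```

```text
29.75 [ 0.37   -0.3449  0.3011] [-3.1415e+00 -1.1000e-03  1.4094e+00] tool shift [ -5.   -2.4 125.5] turn -0.15
```

Call:
arm_command(rows=[-5, -2.4, 25, 0, 0, 0, 30, 0, 0, 0, 30, 0, 0, 0, 25, 0, 0, 0, 15, 0])

```text
time: 30.25
tool_pos: [0.367, -0.3472, 0.1744]
ee_rot: [-3.14, -0.002, 1.413]
force: [-0.4, 1.3, -2.3]
grip_width: 0.0173
finger_force: 59.4
```

Call:
arm_command(rows=[0, 0, 0, 0, 0, 0, 0, 0])

```text
time: 30.45
tool_pos: [0.3679, -0.3487, 0.1768]
ee_rot: [3.141, -0.0, 1.413]
force: [0.2, 0.5, -2.0]
grip_width: 0.0173
finger_force: 59.4
```

```bash
python3 to.py .3668 -.3495 .1756 1.412; python3 to.py .4458 -.3621 .1756 1.412; python3 - <<'E'
from station import vision
import cv2
cv2.imwrite("pics/w4raw.png",vision.snapshot("wrist")["pixels"][:,:,::-1])
E
```

```text
30.45 [ 0.3679 -0.3487  0.1768] [ 3.1408e+00 -2.0000e-04  1.4125e+00] tool shift [-1.  -1.   1.2] turn 0.03
30.45 [ 0.3679 -0.3487  0.1768] [ 3.1408e+00 -2.0000e-04  1.4125e+00] tool shift [-1.  79.   1.2] turn 0.03
```

Call:
arm_command(rows=[-1, 11, 0, 0, 0, 14, 0, 0, 0, 14, 0, 0, 0, 14, 0, 0, 0, 12, 0, 0])

```text
time: 31.0
tool_pos: [0.4328, -0.3608, 0.1764]
ee_rot: [3.141, -0.0, 1.412]
force: [0.7, 0.2, -0.6]
grip_width: 0.0171
finger_force: 59.5
```

Call:
arm_command(rows=[0, 8, 0, 0, 0, 6, 0, 0, 0, 0, 0, 0, 0, 0, 8, 0, 0, 0, 5, 0])

```text
time: 31.5
tool_pos: [0.4437, -0.363, 0.1625]
ee_rot: [-3.14, -0.0, 1.41]
force: [-0.1, 1.4, -1.6]
grip_width: 0.0173
finger_force: 59.5
```

Call:
arm_command(rows=[0, 0, 3, 0, 0, 0, 2, 0, 0, 0, 1, 0, 0, 0, 0, 0, 0, 0, 0, 0])

```text
time: 32.0
tool_pos: [0.4448, -0.3631, 0.1575]
ee_rot: [3.141, 0.0, 1.411]
force: [0.1, 0.3, -2.2]
grip_width: 0.017
finger_force: 59.5
```

Call:
arm_command(rows=[1, 0.8, 0, 0, 0, 0, 1, 0, 0, 0, 0.5, 0, 0, 0, 0.5, 0, 0, 0, 0, 0])

```text
time: 32.5
tool_pos: [0.4457, -0.3621, 0.1557]
ee_rot: [3.141, 0.0, 1.411]
force: [-0.4, 1.7, 2.3]
grip_width: 0.0174
finger_force: 60.0
```

Call:
arm_command(rows=[0, 0, 0.5, 0, 0, 0, 0, 0, 0, 0, 0, 0])

```text
time: 32.8
tool_pos: [0.4457, -0.3621, 0.1556]
ee_rot: [3.141, 0.0, 1.411]
force: [-2.5, 1.6, 4.9]
grip_width: 0.0172
finger_force: 60.6
```

Call:
arm_command(rows=[0, 0, 0, 0, 0, 0, 0, 0, 0, 0, 0, 0, 0, 0, 0, 0, 0, 0, 0, 0], claw=65)

```text
time: 33.3
tool_pos: [0.4456, -0.3622, 0.1547]
ee_rot: [3.142, -0.0, 1.411]
force: [-0.2, 0.3, 0.2]
grip_width: 0.0555
finger_force: 0.0
```

Call:
arm_command(rows=[0, 0, -10, 0, 0, 0, -20, 0, 0, 0, -35, 0, 0, 0, -40, 0, 0, 0, -40, 0])

```text
time: 33.8
tool_pos: [0.4456, -0.3619, 0.302]
ee_rot: [3.141, 0.0, 1.411]
force: [0.4, -0.2, 0.3]
grip_width: 0.0554
finger_force: 0.0
```

Call:
arm_command(rows=[0, 0, 0, 0, 0, 0, 0, 0, 0, 0, 0, 0])

```text
time: 34.1
tool_pos: [0.445, -0.3618, 0.299]
ee_rot: [-3.14, -0.001, 1.411]
force: [-0.6, 0.5, -0.3]
grip_width: 0.0555
finger_force: 0.0
```

```bash
python3 - <<'E'
from station import r,vision
import cv2,numpy as np
import h; from fit import *
st=r.get_state();s=vision.snapshot("wrist")["pixels"];print(st["time"],st["tool_pos"],st["ee_rot"])
a=cv2.cvtColor(s,cv2.COLOR_RGB2HSV)
m=((a[...,0]>5)&(a[...,0]<17)&(a[...,1]>170)&(a[...,2]>60)).astype(np.uint8)
n,l,S,c=cv2.connectedComponentsWithStats(m);i=1+S[1:,4].argmax();print(S[i],c[i])
q=cv2.boxPoints(cv2.minAreaRect(np.argwhere(l==i)[:,::-1].astype(np.float32)))
h.wset(st["tool_pos"],st["ee_rot"])
print([onz("wrist",u,.186).round(4).tolist() for u in q], np.mean([onz("wrist",u,.186) for u in q],0))
# caddy still where left, side view vs g; and others vs start
f=cv2.imread("pics/raw_side_g.png");b=vision.snapshot("side")["pixels"][:,:,::-1].copy();cv2.imwrite("pics/raw_side_z.png",b)
t0=cv2.imread("pics/raw_top0.png");t1=vision.snapshot("top")["pixels"][:,:,::-1].copy();cv2.imwrite("pics/raw_top_z.png",t1)
A=cv2.imread("pics/raw_side0.png")
def mt(a,b,x,y,w=40,hh=40):
    return [np.round(v,3) for v in cv2.minMaxLoc(cv2.matchTemplate(b[y-6:y+hh+6,x-6:x+w+6],a[y:y+hh,x:x+w],cv2.TM_CCOEFF_NORMED))[1::2]]
print("caddy f/g",mt(f,b,190,310),"scale side",mt(A,b,355,150,26,50))
for nm,x,y in(("box_a",150,250+10),("white bit",245,220),("collet",185,228),("box_b",255,175),("red",295,160),("grease",228,172),("holder",185,190),("green",318,230)): print(nm,mt(A,b,x,y,40,30))
E
```

```text
34.1 [ 0.44496425 -0.36184257  0.29898328] [-3.13996340e+00 -6.48104101e-04  1.41076716e+00]
[ 268  165   23   64 1199] [278.4970809  192.96497081]
[[0.4438, -0.3288, 0.186], [0.4595, -0.3314, 0.186], [0.4523, -0.3788, 0.186], [0.4358, -0.3761, 0.186]] [ 0.44783447 -0.35376282  0.186     ]
caddy f/g [np.float64(0.659), array([6, 6])] scale side [np.float64(0.971), array([6, 6])]
box_a [np.float64(1.0), array([6, 6])]
white bit [np.float64(0.987), array([6, 6])]
collet [np.float64(1.0), array([6, 6])]
box_b [np.float64(0.926), array([6, 6])]
red [np.float64(1.0), array([6, 6])]
grease [np.float64(1.0), array([6, 6])]
holder [np.float64(1.0), array([6, 6])]
green [np.float64(1.0), array([6, 6])]
```

```bash
python3 - <<'E'
from fit import *
t=cv2.imread("pics/raw_top_z.png");c=t[195:275,105:185];hs=cv2.cvtColor(c,cv2.COLOR_BGR2HSV)
y=((hs[...,0]>18)&(hs[...,0]<32)&(hs[...,1]>130)).astype(np.uint8)
hull=cv2.convexHull(np.argwhere(y)[:,::-1].astype(np.int32));f=np.zeros_like(y);cv2.fillConvexPoly(f,hull,1)
n,l,S,C=cv2.connectedComponentsWithStats(((f>0)&(y==0)).astype(np.uint8));i=1+S[1:,4].argmax()
rc=cv2.minAreaRect(np.argwhere(l==i)[:,::-1].astype(np.float32));tr=cv2.minAreaRect(hull.astype(np.float32));print(rc,tr)
print(onz("top",np.array(rc[0])+[105,195],.04),onz("top",np.array(tr[0])+[105,195],.008))
from station import r; print(r.get_state()["time"])
E
```

```text
((34.56733703613281, 40.6575927734375), (44.589473724365234, 36.82780075073242), 15.52410888671875) ((38.77729034423828, 40.17030334472656), (57.4912109375, 58.28419876098633), 7.594643592834473)
[0.43816995 0.35962676 0.04      ] [0.44055477 0.35825776 0.008     ]
34.25
```

Caddy is centred in the yellow tray to within a few mm, the scale is back on its seat, and the bystanders are unmoved.

```bash
python3 -c "
from station import r
print(r.finish_job())"
```

```text
the job is handed in; nothing more can be done
None
```

The caddy weighed about 0.55 kg (roughly 5.4 N), so it counted as full: I set it down in the yellow tray, hung the scale back in its stand, and handed the job in at about 34 s.

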